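# Snap a notebook into the stamping jig

### The arm

A 7-joint arm with a two-finger parallel gripper is mounted at the origin on a cart in front of the work surface, level with it; the furniture and walls round the work are solid. World frame = base frame: x ahead of the robot, y to its left, z up, the work surface at z = 0. Lengths are in m, angles in rad, forces in N, time in s.
With the tool pointing down it reaches from about 0.35 to 0.9 m from the base axis. Payload 7.2 kg.
Tool frame: the origin (TCP) lies on the centre line of the jaws, within the pads' length; the fingertips stand 11 mm ahead of it and the grasp point (between the pads) lies 8 mm behind it; z points along the fingers, y is the line along which they close (so a half turn about z gives the same grasp; the last joint's range is limited). The gripper opens to 88 mm and grips with 3 to 60 N. Pads are 20 mm wide; open, the fingers measure 115 mm over their backs; the gripper's body (75 mm by 178 mm) begins 61 mm behind the grasp point.
Start: joints at [1.167, 0.411, -0.013, 1.596, 0.006, 1.134, -0.082], TCP at [0.206, -0.59, 0.199] pointing down, gripper open.
Joint ranges: [-2.95, 2.95], [-0.29, 1.99], [-1.47, 1.44], [0.14, 2.54], [-1.03, 4.17], [0.13, 1.85], [-2.86, 2.86]. Speed limits (rad/s): [2.39, 2.39, 3.01, 3.01, 3.14, 3.14, 3.14].

### API

Orientations are given as [roll, pitch, yaw] about the fixed x, y, z axes, in that order (R = Rz(yaw) Ry(pitch) Rx(roll)).
In Python, from plant import read_state, camera, camera_info, sign_off, look_for, outline_of gives the robot as it stands.
- The arm moves only by the tool step_arm, never from a script. Its argument "steps" is text: rows parted by semicolons, each of 4 numbers parted by spaces: the shift along the world's x, y, z in m, then the turn about the world's z in rad. A call has 1 to 20 rows; each row is the pose to reach, as a shift and turn from the pose commanded when the call began; what a row does not reach only later rows make up. A row lasts 1/12 s, in which the tool goes at most 41.7 mm and 7.16 degrees, less where a joint would pass 70% of its speed; a pose out of reach is approached as far as the arm can. A call with a gripper value outside its range is refused whole. "fingers" is the opening, from -1 (shut) to 1 (fully open), set as the call begins (left out, the last holds). The fingers move at their own pace and stop on an object; "squeeze" is the grip in N (left out, the last holds). Time passes only in rows, so rows that repeat a pose let the fingers close. It gives the time, the measured TCP pose, the force, the opening and the grip force at its end, in the units of the state.
- read_state(): the state, without advancing time (a new reading comes with each control period).
- camera(name): name is "side" or "top"; returns (picture, depth): 384x512x3 uint8, blue, green, red; 384x512 float32, m along the optical axis (not along the pixel's ray), 0 where there is no reading.
- camera_info(name): a dict with "fx", "fy", "cx", "cy" (pixels), "extrinsics" (4x4, takes a point from world to camera coordinates). Camera axes: x right, y down, z forward; pixel columns grow to the right and rows downward; lengths in m; the calibration is good to about 2 mm. A picture is of the moment at which its call begins. camera_info takes no time and is no camera call.
- sign_off(): hands the job in; it is judged then, once.
Trained networks look in the newest picture that a camera, given by its name, has taken for a name from the list of things; names that differ only in an ending like _2 or _b are one class to them, and where a whole thing is asked for, a point or a joint stands for the part that bears it (a point fixed in the world has none). Each returns a list of dicts, best first, with "confidence" (0 to 1); they miss things now and then, are a little off and sometimes report something else, mostly with a low value. They report only what shows in the picture. A call takes as long as a camera call.
- look_for(camera, target): "bbox" ([left, top, right, bottom] in pixels, round what is visible of it).
- outline_of(camera, target): "region" (384x512 bool, what is visible of it) and "bbox" ([left, top, right, bottom] in pixels, round what is visible of it).
The state is a dict: "t": time; "joint_positions": joint angles; "joint_vel": joint speeds; "effort": joint torques, N m; "eef_pos": TCP position; "ee_rot": TCP orientation; "force": force on the tool from outside, world axes, zero at the start; "ft_torque": the same for the moment, N m; "finger_gap": finger opening in m; "gripper_force": force on a finger pad.
Only numpy, scipy, OpenCV 4.12 (cv2) and the standard library are available. Lean on these libraries where they do the work, as an engineer would, in place of code of your own. Each camera call takes 0.05 s, during which the arm holds its last target. There are 200 camera calls.

### The job

Get the gingham notebook ready for stamping: flip the jig's rocker clamp open by pressing its tail past the centre, then push the notebook along its channel, flat, until its end is fully home and square against the stop. Then press the jaw past its centre so that it snaps down on the cover, and lean on the jaw with about 10 N (keep between 5 and 18 N) for a good second to bed the foot before letting go. Be gentle: never more than 15 N on the notebook or 25 N on the rocker, and leave the other things where they are.

Things in the scene. Friction and masses are not known exactly. Their poses are not given: they have to be found in the camera images.
- jig: Plywood stamping jig fixed on the table, long axis its own y (world left-right, slightly turned). Origin: table height, under the middle of the stop's face. Bed 138 mm wide (x), 8 mm thick, y -283 to +107 mm. Channel 116 mm wide (x +-58 mm) between rails whose tops are at z 20 mm (y -255 to 0), open at the -y end. Clamp cheeks: x +-30 mm, y +5 to +45 mm, top z 56 mm.
- stop_face (a point): Middle of the foot of the stop's face, on the bed (jig y = 0, z = 8 mm); jig axes. The stop is a cross bar 16 mm high that closes the +y end of the channel.
- notebook: Loose gingham spiral notebook lying flat in the channel, 160 mm long (own x, nearly along jig +y), 109 mm wide, 9 to 12 mm thick, 0.1 kg. Origin: centre of underside. Its +x end faces the stop; fully home its origin is at jig y = -80 mm; it starts 35 to 65 mm short. Push it at its -x end; more than 15 N dents it.
- rocker (a joint): Angle of the rocker about its hinge. 0 = level = centre; positive = jaw down, tail up. Stops: -0.30 open, +0.34 shut and empty; shut on the notebook it rests at about 0.22 to 0.27. A spring drives it away from the centre: 6 to 7 N on an arm starts it, less towards the centre, then it snaps over by itself. Damped: a fast push needs more force. Starts shut, in the notebook's way.
- hinge (a point): Hinge of the rocker clamp, a steel seesaw bar 132 mm long (y), 40 mm wide, 10 mm thick. This point: on the hinge axis (along jig x), turns with the bar, at jig y = +25 mm, z = 46 mm; y towards the tail, z up. Jaw arm over the channel to -y, with a rubber foot 55 mm from the hinge, 15 mm below it. On its end stops or on the notebook it is rigid: 1 mm further is 20 N or more. Over 25 N spoils it.
- jaw_top (a point): Point to press on the jaw's upper face, on a rubber thumb pad 34 x 26 mm, 52 mm from the hinge (almost above the foot).
- tail_top (a point): Point to press on the tail's upper face, on a rubber thumb pad 34 x 26 mm, 52 mm from the hinge.
- stamp: Bystander: hand stamp with turned handle, 24 x 36 mm, 66 mm high, standing on the jig's bed beside the clamp on its far side. Origin: centre of underside.
- eraser: Bystander: eraser 21 x 45 x 12 mm, on the jig's bed beside the clamp on its near side. Origin: centre of underside.
- washi_roll: Bystander: paper tape roll, 48 mm across, 15 mm high, left of the jig. Origin: centre of underside.
- ink_pad: Bystander: flat tin ink pad 65 x 96 x 14 mm, left of the jig. Origin: centre of underside.
- stapler: Bystander: desk stapler 36 x 135 x 49 mm, left of the jig. Origin: centre of underside.
- moss_book: Bystander: thick green book 190 x 165 x 28 mm, right of the jig. Origin: centre of underside.
- sage_pad: Bystander: thin pad 180 x 130 x 8 mm, lying on the green book. Origin: centre of underside.

How it is judged:
By the outcome, as a careful person would: the job done as asked, in the order asked, and still so for the second after the job is handed in, with the robot touching nothing.
It also fails if it takes over 64 s, if anything falls off the work surface, if the arm or the gripper's body presses on something with over 40 N, if the wrist force passes 120 N, or if a joint passes its speed limit or range.

## Working session

There is one attempt and no reset: what is moved stays moved. The work goes in short steps, Python scripts to look and compute and a tool call to move; the robot and the scene stay as the last step left them, time stands still between calls to the robot, and variables do not carry over. Pictures are saved under pics/ and viewed, at most 10 in all, crops included, and the job is handed in when it is done.

Besides the shell and the picture viewer there is one more tool, called after "Request:" by a JSON object that holds its "fn" and its "kwargs", one argument or row to a line. step_arm: Moves the arm, as the interface text tells. Its arguments: {"type":"object","properties":{"steps":{"type":"string"},"fingers":{"type":"number"},"squeeze":{"type":"number"}},"required":["steps"]}

```bash
ls; mkdir -p pics; cat > h.py <<'E'
import numpy as np, cv2
from plant import *
def pts(cam, depth, mask):
    i=camera_info(cam); v,u=np.nonzero(mask&(depth>0)); d=depth[v,u]
    p=np.c_[(u-i['cx'])/i['fx']*d,(v-i['cy'])/i['fy']*d,d,np.ones_like(d)]
    return (np.linalg.inv(np.array(i['extrinsics']))@p.T).T[:,:3]
def proj(cam,P):
    i=camera_info(cam); E=np.array(i['extrinsics']); q=(E@np.r_[P,1])[:3]
    return q[0]/q[2]*i['fx']+i['cx'], q[1]/q[2]*i['fy']+i['cy']
E
python3 - <<'E'
from h import *
s=read_state(); print({k:np.round(v,3) for k,v in s.items()})
ims=[]
for c in ['side','top']:
    p,d=camera(c); ims.append(p); np.save(f'd_{c}0.npy',d); cv2.imwrite(f'pics/{c}0.png',p)
    i=camera_info(c); print(c,i['fx'],np.round(np.linalg.inv(np.array(i['extrinsics'])),3).tolist())
    for t in ['notebook','rocker','jig','jaw_top','tail_top','stamp','eraser']:
        r=outline_of(c,t)
        for o in r[:2]:
            P=pts(c,d,o['region']); print(c,t,round(o['confidence'],2),o['bbox'],len(P),np.round(np.median(P,0),3),np.round(np.percentile(P,[2,98],axis=0),3).tolist() if len(P) else '')
            if o is r[0]: np.save(f'm_{c}_{t}.npy',o['region'])
E
```

```text
pics
{'t': np.float64(0.0), 'joint_positions': array([ 1.167,  0.412, -0.013,  1.597,  0.006,  1.134, -0.082]), 'joint_vel': array([-0.   , -0.001,  0.   ,  0.   ,  0.   , -0.001, -0.001]), 'effort': array([-1.0000e-03, -5.8796e+01,  6.4100e-01, -2.9108e+01, -5.4000e-02,
        1.8000e-02,  0.0000e+00]), 'eef_pos': array([ 0.206, -0.59 ,  0.198]), 'ee_rot': array([-3.14 ,  0.   ,  0.336]), 'force': array([-1.227,  0.408, -0.244]), 'ft_torque': array([ 0.014, -0.013, -0.033]), 'gripper_force': np.float64(0.0), 'finger_gap': np.float64(0.088)}
side 425.36429919836417 [[-0.881, -0.139, 0.452, -0.045], [-0.473, 0.301, -0.828, 1.035], [-0.021, -0.943, -0.331, 0.497], [0.0, 0.0, 0.0, 1.0]]
side notebook 0.57 [252.3, 190.3, 294.7, 213.8] 577 [ 0.503 -0.122  0.015] [[0.458, -0.204, 0.007], [0.562, -0.045, 0.019]]
side notebook 0.2 [227.4, 201.8, 260.4, 216.2] 203 [0.52  0.04  0.053] [[0.498, -0.071, 0.0], [0.618, 0.092, 0.072]]
side rocker 0.72 [227.1, 201.0, 263.1, 212.1] 147 [0.514 0.064 0.058] [[0.499, -0.023, 0.02], [0.54, 0.092, 0.072]]
side jig 0.81 [210.5, 184.6, 307.6, 237.8] 1656 [
[... 919 characters left out ...]
]
top rocker 0.64 [228.3, 184.7, 259.6, 197.6] 383 [0.518 0.03  0.053] [[0.498, -0.029, 0.025], [0.54, 0.091, 0.075]]
top jig 0.83 [225.7, 180.1, 329.7, 215.1] 2346 [ 0.51  -0.029  0.011] [[0.441, -0.272, 0.002], [0.581, 0.107, 0.07]]
top jaw_top 0.89 [228.4, 189.5, 265.2, 200.8] 365 [0.518 0.033 0.053] [[0.498, -0.029, 0.03], [0.538, 0.091, 0.075]]
top tail_top 0.88 [228.8, 188.1, 262.1, 198.2] 384 [0.518 0.034 0.052] [[0.498, -0.029, 0.012], [0.539, 0.091, 0.075]]
top tail_top 0.33 [230.5, 210.7, 240.9, 205.0] 37 [0.469 0.065 0.02 ] [[0.464, 0.05, 0.014], [0.476, 0.084, 0.026]]
top eraser 0.3 [153.8, 164.3, 182.4, 188.0] 436 [0.595 0.314 0.015] [[0.56, 0.265, 0.004], [0.628, 0.361, 0.022]]
```

```bash
python3 - <<'E'
from h import *
a=cv2.imread('pics/top0.png')[150:240,190:350]; b=cv2.imread('pics/side0.png')[150:255,190:350]
cv2.imwrite('pics/c0.png',np.vstack([cv2.resize(a,(720,280),interpolation=2),cv2.resize(b,(720,315),interpolation=2)]))
# grid height map from both
ps=[]
for c in ['top']:
    d=np.load(f'd_{c}0.npy'); P=pts(c,d,np.ones(d.shape,bool)); ps.append(P)
P=np.vstack(ps); 
P=P[(P[:,0]>.4)&(P[:,0]<.62)&(P[:,1]>-.32)&(P[:,1]<.14)]
def rect(n,Q): 
    (c,s,a)=cv2.minAreaRect((Q[:,:2]*1000).astype(np.float32)); print(n,len(Q),np.round(c,1),np.round(s,1),round(a,2),np.round(np.median(Q[:,2]),4))
rect('jig',P[(P[:,2]>.005)])
rect('nb',pts('top',np.load('d_top0.npy'),np.load('m_top_notebook.npy')))
rect('rk',pts('top',np.load('d_top0.npy'),np.load('m_top_rocker.npy')))
Q=P[(P[:,2]>.035)&(abs(P[:,0]-.518)<.03)]; rect('rk z>35',Q)
for y in np.arange(-.3,.12,.02):
    r=P[(abs(P[:,1]-y)<.01)]
    print(round(y,2),[ (round(float(np.median(q)),3) if len(q:=r[abs(r[:,0]-x)<.005][:,2]) else None) for x in np.arange(.43,.6,.01)])
E
```

```text
jig 3758 [515.9 -89.9] [459.7 209.5] 89.77 0.0159
nb 1157 [ 511.2 -129.2] [155.4 108.1] 88.89 0.0171
rk 383 [522.3  29.3] [125.2  49.2] 85.08 0.0525
rk z>35 388 [517.5  31.6] [120.4  56.5] 87.84 0.0551
-0.3 [-0.002, -0.003, -0.001, 0.0, -0.0, 0.0, -0.0, -0.0, -0.0, -0.0, 0.002, 0.0, -0.0, 0.001, -0.0, -0.001, 0.002]
-0.28 [-0.001, -0.002, 0.001, 0.001, 0.003, 0.001, 0.004, 0.004, 0.003, 0.003, 0.002, 0.001, 0.006, 0.004, 0.002, -0.001, 0.0]
-0.26 [-0.002, 0.004, 0.008, 0.008, 0.008, 0.007, 0.008, 0.008, 0.007, 0.009, 0.007, 0.008, 0.009, 0.008, 0.009, 0.001, -0.0]
-0.24 [-0.002, 0.019, 0.009, 0.006, 0.011, 0.009, 0.008, 0.007, 0.008, 0.008, 0.007, 0.008, 0.007, 0.011, 0.02, 0.001, -0.0]
-0.22 [-0.003, 0.02, 0.008, 0.008, 0.008, 0.009, 0.008, 0.007, 0.007, 0.009, 0.008, 0.009, 0.007, 0.01, 0.019, 0.0, -0.0]
-0.2 [-0.004, 0.01, 0.008, 0.012, 0.017, 0.016, 0.018, 0.018, 0.017, 0.017, 0.015, 0.016, 0.018, 0.016, 0.02, 0.002, -0.001]
-0.18 [-0.002, 0.004, 0.018, 0.017, 0.016, 0.018, 0.018, 0.018, 0.018, 0.019, 0.017, 0.019, 0.018, 0.016, 0.018, -0.005, 0.001]
-0.16 [-0.002, 0.001, 0.019, 
[... 1015 characters left out ...]
.009, 0.01, 0.039, 0.042, 0.042, 0.043, 0.037, 0.012, 0.013, 0.013, 0.018, -0.0]
0.02 [-0.002, -0.0, 0.004, 0.011, 0.013, 0.009, 0.051, 0.051, 0.048, 0.049, 0.051, 0.052, 0.053, 0.011, 0.011, 0.007, 0.001]
0.04 [-0.001, -0.0, 0.001, 0.01, 0.007, 0.01, 0.052, 0.052, 0.057, 0.053, 0.057, 0.057, 0.056, 0.021, 0.026, 0.021, -0.0]
0.06 [-0.004, -0.002, 0.001, 0.019, 0.019, 0.018, 0.008, 0.012, 0.063, 0.063, 0.064, 0.064, 0.008, 0.012, 0.023, 0.063, 0.004]
0.08 [-0.001, 0.001, -0.001, 0.009, 0.02, 0.019, 0.009, 0.01, 0.069, 0.071, 0.07, 0.069, 0.009, 0.009, 0.008, 0.007, 0.006]
0.1 [-0.001, -0.0, 0.001, 0.009, 0.008, 0.009, 0.007, 0.009, 0.009, 0.008, 0.009, 0.008, 0.01, 0.008, 0.008, 0.01, 0.005]
```

View pics/c0.png

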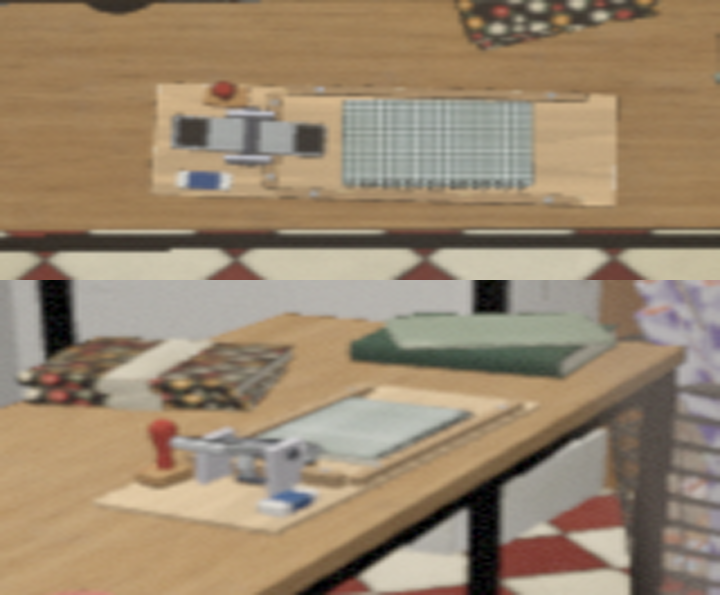

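```bash
python3 - <<'E'
from h import *
d=np.load('d_top0.npy'); P=pts('top',d,np.ones(d.shape,bool))
B=P[(P[:,0]>.4)&(P[:,0]<.61)&(P[:,1]>-.3)&(P[:,1]<.13)&(P[:,2]>.004)]
ys=np.arange(-.26,.1,.008)
def fit(lo,hi):
    L=[(y+.004,)+tuple(np.percentile(B[(B[:,1]>=y)&(B[:,1]<y+.008),0],[2,98])) for y in ys if lo<=y<hi]
    L=np.array(L)
    for k in (1,2):
        p=np.polyfit(L[:,0],L[:,k],1)
        for _ in range(3):
            r=L[:,k]-np.polyval(p,L[:,0]); m=abs(r)<2*np.std(r)+1e-4; p=np.polyfit(L[m,0],L[m,k],1)
        print('edge',k,np.round(p,4),m.sum(),np.std(r))
fit(-.26,.1)
xs=np.arange(.46,.57,.008)
L=np.array([(x+.004,)+tuple(np.percentile(B[(B[:,0]>=x)&(B[:,0]<x+.008),1],[0.5,99.5])) for x in xs]); print(np.round(L,3).tolist())
R=P[(P[:,0]>.49)&(P[:,0]<.55)&(P[:,1]>-.04)&(P[:,1]<.1)&(P[:,2]>.027)]
for lo,hi in [(-.04,.0),(.055,.1)]:
    q=R[(R[:,1]>lo)&(R[:,1]<hi)]; print('arm',q.min(0),q.max(0),q.mean(0))
    print(np.polyfit(q[:,1],q[:,2],1))
N=pts('top',d,np.load('m_top_notebook.npy')); print('nb y',np.percentile(N[:,1],[.5,99.5]),np.percentile(N[:,0],[.5,99.5]))
d=np.load('d_side0.npy'); S=pts('side',d,np.load('m_side_notebook.npy')); print('nb side',np.median(S,0),np.percentile(S,[1,99],axis=0))
S=pts('side',d,np.ones(d.shape,bool)); R=S[(S[:,0]>.49)&(S[:,0]<.55)&(S[:,1]>.055)&(S[:,1]<.1)&(S[:,2]>.05)]; print('side arm',R.mean(0),R.min(0),R.max(0),np.polyfit(R[:,1],R[:,2],1))
E
```

```text
edge 1 [0.0263 0.4423] 42 0.007664239904350112
edge 2 [0.0324 0.5854] 43 0.006124449389195791
[[0.464, -0.273, 0.114], [0.472, -0.273, 0.118], [0.48, -0.274, 0.111], [0.488, -0.274, 0.111], [0.496, -0.279, 0.111], [0.504, -0.282, 0.11], [0.512, -0.272, 0.111], [0.52, -0.272, 0.111], [0.528, -0.295, 0.111], [0.536, -0.277, 0.122], [0.544, -0.285, 0.119], [0.552, -0.29, 0.115], [0.56, -0.278, 0.115], [0.568, -0.278, 0.117]]
arm [ 0.49792841 -0.03291266  0.02714139] [ 0.53606348 -0.00261313  0.04618499] [ 0.51644631 -0.01649546  0.03650364]
[0.34185645 0.04214272]
arm [0.50106644 0.05514705 0.05295456] [0.54096428 0.09110003 0.07765574] [0.52091035 0.07320402 0.06785352]
[0.34805004 0.04237486]
nb y [-0.20634086 -0.05121626] [0.45740972 0.56378312]
nb side [ 0.50252701 -0.12219527  0.01512377] [[ 0.45544824 -0.22989935  0.00653081]
 [ 0.56356127 -0.03331418  0.02120704]]
side arm [0.51824195 0.08267232 0.06591676] [0.50215745 0.05891907 0.05161609] [0.54446308 0.09506745 0.07297632] [0.32337507 0.03918259]
```

```bash
cat >> h.py <<'E'
from scipy.optimize import minimize
def jigfit(P,p0=(.509,.004,-.04)):
    P=P[(P[:,0]>.40)&(P[:,0]<.61)&(P[:,1]>-.33)&(P[:,1]<.15)]
    sg=lambda t: 1/(1+np.exp(-t/.0015))
    def f(p):
        c,s=np.cos(p[2]),np.sin(p[2]); D=P[:,:2]-p[:2]
        x=c*D[:,0]+s*D[:,1]; y=-s*D[:,0]+c*D[:,1]
        h=.008*sg(.069-abs(x))*sg(y+.283)*sg(.107-y)+.012*sg(abs(x)-.058)*sg(.069-abs(x))*sg(y+.255)*sg(-y)
        ok=((abs(x)>.05)&(y<-.003))|((y<-.23))|(y>.095)
        ok|=(abs(x)>.066)&(y>.015)
        r=np.clip(abs(P[:,2]-h),0,.012)[ok]
        return (r**2).mean()*1e6
    best=min((minimize(f,np.array(p0)+[a,b,c],method='Nelder-Mead',options=dict(initial_simplex=np.array(p0)+[a,b,c]+np.array([[0,0,0],[.006,0,0],[0,.006,0],[0,0,.03]]))) for a in(-.003,.003) for b in(-.003,.003) for c in(-.02,.02)),key=lambda r:r.fun)
    return best.x,best.fun
def tojig(p,P): c,s=np.cos(p[2]),np.sin(p[2]); D=np.asarray(P)[...,:2]-p[:2]; return np.stack([c*D[...,0]+s*D[...,1],-s*D[...,0]+c*D[...,1]],-1)
def towld(p,x,y): c,s=np.cos(p[2]),np.sin(p[2]); return np.array([p[0]+c*x-s*y,p[1]+s*x+c*y])
E
python3 - <<'E'
from h import *
for c in ['top','side']:
    d=np.load(f'd_{c}0.npy'); P=pts(c,d,np.ones(d.shape,bool)); p,f=jigfit(P); print(c,np.round(p,4),f)
    N=pts(c,d,np.load(f'm_{c}_notebook.npy')); n=tojig(p,N); print(' nb',np.percentile(n,[1,50,99],axis=0).round(4).tolist())
    J=tojig(p,P); m=(abs(J[:,0])<.019)&(J[:,1]>.06)&(J[:,1]<.1)&(P[:,2]>.03); print(' tail z(y)',np.polyfit(J[m,1],P[m,2],1),J[m].min(0),J[m].max(0))
    print(' jaw,tail,stop world',towld(p,0,-.027),towld(p,0,.077),towld(p,0,0),towld(p,0,-.08))
E
```

```text
top [ 0.5184  0.0046 -0.0565] 34.02628322349241
 nb [[-0.0521, -0.2104], [-0.0006, -0.1355], [0.0541, -0.0564]]
 tail z(y) [0.15641529 0.05865359] [-0.0189226   0.06045631] [0.01822069 0.08753994]
 jaw,tail,stop world [ 0.51686938 -0.02239185] [0.5227373  0.08144248] [0.51839278 0.00456514] [ 0.51387899 -0.07530742]
side [ 0.523  -0.0153 -0.0692] 85.70520840883356
 nb [[-0.0631, -0.2157], [-0.0138, -0.1075], [0.0494, -0.0219]]
 tail z(y) [ 1.14264593 -0.03686218] [-0.01843479  0.06218543] [0.01887725 0.09985266]
 jaw,tail,stop world [ 0.52109937 -0.04219223] [0.52829059 0.06155885] [ 0.52296632 -0.01525685] [ 0.51743461 -0.09506537]
```

Request:
{"fn": "step_arm", "kwargs": {
  "steps": "0.017 0.037 0 0.06;0.034 0.073 0 0.12;0.051 0.11 0 0.19;0.068 0.147 0 0.26;0.085 0.183 0 0.33;0.102 0.22 0 0.40;0.119 0.257 0 0.47;0.136 0.293 0 0.54;0.153 0.33 0 0.61;0.17 0.367 0 0.68;0.187 0.403 0 0.75;0.204 0.44 0 0.82;0.221 0.477 0 0.89;0.238 0.513 0 0.96;0.255 0.55 -0.01 1.03;0.272 0.587 -0.02 1.1;0.289 0.623 -0.03 1.178;0.306 0.66 -0.05 1.178;0.3167 0.6714 -0.07 1.178;0.3167 0.6714 -0.078 1.178",
  "fingers": -1,
  "squeeze": 10
}}

```text
t: 2.47
eef_pos: [0.5231, 0.0859, 0.1191]
ee_rot: [-3.14, -0.003, 1.519]
force: [-0.9, -0.5, -0.3]
finger_gap: 0.0002
gripper_force: 0.0
```

Request:
{"fn": "step_arm", "kwargs": {
  "steps": "0 0 -0.01 0;0 0 -0.02 0;0 0 -0.025 0;0 0 -0.028 0;0 0 -0.028 0"
}}

```text
t: 2.88
eef_pos: [0.5224, 0.0801, 0.0933]
ee_rot: [-3.142, 0.001, 1.512]
force: [0.1, -0.3, 0.0]
finger_gap: 0.0004
gripper_force: 0.0
```

```bash
python3 - <<'E'
from h import *
p,d=camera('top'); q,e=camera('side'); s=read_state(); print(s['t'],s['eef_pos'],s['force'])
i=s['eef_pos']-[0,0,.011]
for c,im in(('top',p),('side',q)): u=proj(c,i); print(c,u); cv2.circle(im,(round(u[0]),round(u[1])),1,(0,255,0),-1)
a=p[150:240,190:350]; b=q[150:255,190:350]
cv2.imwrite('pics/c1.png',np.vstack([cv2.resize(a,(720,280),interpolation=2),cv2.resize(b,(720,315),interpolation=2)]))
E
```

```text
2.9833 [0.52292052 0.08065157 0.09397502] [-0.39806066 -0.2741224  -0.43882878]
top (np.float64(230.61623508161207), np.float64(191.0486769342306))
side (np.float64(235.68162000614157), np.float64(199.0192082807065))
```

View pics/c1.png

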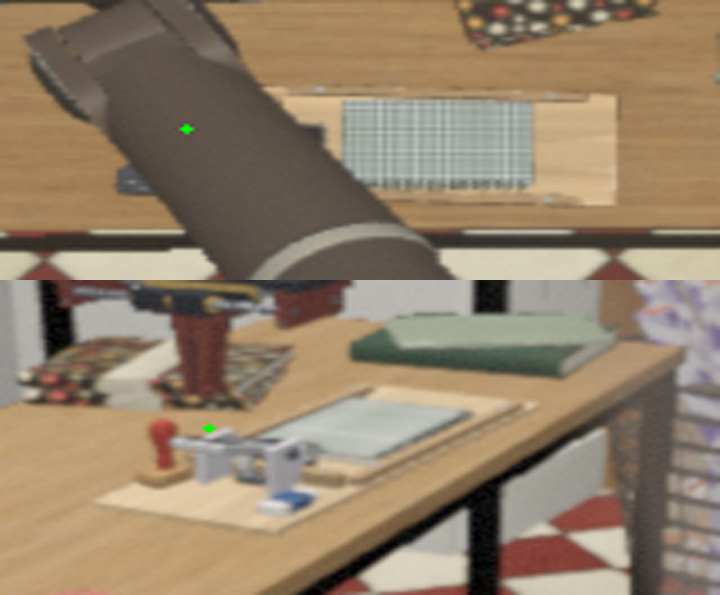

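```bash
python3 - <<'E'
from h import *
q,e=camera('side'); s=read_state(); print(s['t'],s['eef_pos'],s['force'])
P=pts('side',e,np.ones(e.shape,bool)); T=s['eef_pos']
m=(np.hypot(P[:,0]-T[0],P[:,1]-T[1])<.05)&(P[:,2]>.03)&(P[:,2]<.25)
for z in np.arange(.03,.2,.01):
    r=P[m&(abs(P[:,2]-z)<.005)]; print(round(z,3),len(r),r.mean(0).round(3) if len(r) else '')
a=q[150:230,190:310].copy(); cv2.imwrite('pics/c2.png',cv2.resize(a,(780,520),interpolation=cv2.INTER_NEAREST))
E
```

```text
3.0333 [0.52306093 0.08085277 0.09409468] [-0.83928278  0.20216304  0.17731506]
0.03 19 [0.52  0.042 0.032]
0.04 26 [0.514 0.044 0.039]
0.05 33 [0.503 0.046 0.051]
0.06 36 [0.516 0.071 0.06 ]
0.07 53 [0.522 0.086 0.069]
0.08 0 
0.09 0 
0.1 0 
0.11 0 
0.12 33 [0.52  0.086 0.121]
0.13 31 [0.521 0.087 0.13 ]
0.14 34 [0.52  0.087 0.14 ]
0.15 37 [0.52  0.088 0.15 ]
0.16 41 [0.521 0.088 0.16 ]
0.17 43 [0.52  0.088 0.17 ]
0.18 43 [0.52  0.088 0.18 ]
0.19 44 [0.518 0.091 0.19 ]
```

View pics/c2.png

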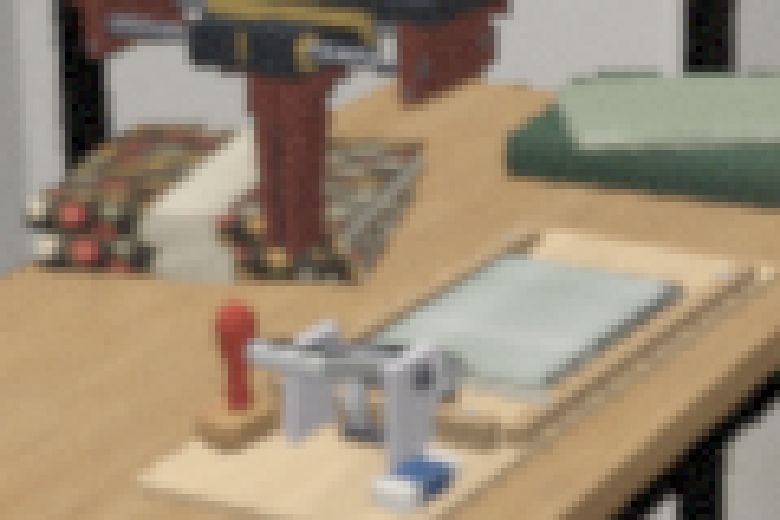

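Request:
{"fn": "step_arm", "kwargs": {
  "steps": "0 0 -0.001 0;0 0 -0.002 0;0 0 -0.003 0;0 0 -0.004 0;0 0 -0.005 0;0 0 -0.006 0;0 0 -0.007 0;0 0 -0.008 0;0 0 -0.009 0;0 0 -0.01 0;0 0 -0.011 0;0 0 -0.012 0;0 0 -0.013 0;0 0 -0.014 0"
}}

```text
t: 4.2
eef_pos: [0.5226, 0.0813, 0.0792]
ee_rot: [3.142, 0.0, 1.514]
force: [0.4, -0.2, 0.2]
finger_gap: 0.0004
gripper_force: 0.0
```

Request:
{"fn": "step_arm", "kwargs": {
  "steps": "0 0 -0.001 0;0 0 -0.002 0;0 0 -0.003 0;0 0 -0.004 0;0 0 -0.005 0;0 0 -0.006 0"
}}

```text
t: 4.7
eef_pos: [0.5227, 0.0813, 0.0733]
ee_rot: [3.142, 0.0, 1.514]
force: [0.4, 0.6, -0.1]
finger_gap: 0.0006
gripper_force: 0.0
```

```bash
python3 - <<'E'
from h import *
q,e=camera('side'); s=read_state(); print(s['t'],s['eef_pos'],s['force'])
P=pts('side',e,np.ones(e.shape,bool)); T=s['eef_pos']
m=(np.hypot(P[:,0]-T[0],P[:,1]-T[1])<.03)&(P[:,2]>.03)&(P[:,2]<.25)
for z in np.arange(.045,.13,.005):
    r=P[m&(abs(P[:,2]-z)<.0025)]; print(round(z,3),len(r),r.mean(0).round(3) if len(r) else '')
E
```

```text
4.75 [0.52254848 0.08124778 0.07310009] [ 0.33679831  0.98166951 -0.45007588]
0.045 0 
0.05 2 [0.506 0.062 0.052]
0.055 4 [0.506 0.065 0.055]
0.06 11 [0.507 0.074 0.06 ]
0.065 31 [0.519 0.084 0.065]
0.07 33 [0.522 0.087 0.07 ]
0.075 2 [0.526 0.089 0.073]
0.08 0 
0.085 0 
0.09 0 
0.095 5 [0.519 0.086 0.096]
0.1 19 [0.519 0.088 0.1  ]
0.105 15 [0.52  0.087 0.105]
0.11 18 [0.519 0.087 0.11 ]
0.115 16 [0.519 0.085 0.115]
0.12 18 [0.52  0.087 0.12 ]
0.125 20 [0.519 0.088 0.125]
```

Request:
{"fn": "step_arm", "kwargs": {
  "steps": "0 0 -0.002 0;0 0 -0.004 0;0 0 -0.006 0;0 0 -0.008 0;0 0 -0.010 0;0 0 -0.012 0;0 0 -0.014 0;0 0 -0.015 0;0 0 -0.016 0;0 0 -0.017 0;0 0 -0.018 0"
}}

```text
t: 5.67
eef_pos: [0.5227, 0.0813, 0.0553]
ee_rot: [3.142, -0.0, 1.514]
force: [-0.6, -0.7, -0.2]
finger_gap: 0.0006
gripper_force: 0.0
```

Request:
{"fn": "step_arm", "kwargs": {
  "steps": "0 0 -0.001 0;0 0 -0.002 0;0 0 -0.003 0;0 0 -0.004 0;0 0 -0.005 0;0 0 -0.006 0;0 0 -0.007 0;0 0 -0.008 0"
}}

```text
t: 6.33
eef_pos: [0.5229, 0.0824, 0.048]
ee_rot: [3.141, -0.001, 1.514]
force: [-2.4, 1.9, 6.7]
finger_gap: 0.0006
gripper_force: 3.4
```

Request:
{"fn": "step_arm", "kwargs": {
  "steps": "0 0 -0.001 0;0 0 -0.002 0;0 0 -0.003 0;0 0 -0.004 0"
}}

```text
t: 6.67
eef_pos: [0.5231, 0.0836, 0.0442]
ee_rot: [3.14, -0.003, 1.515]
force: [-2.3, 4.7, 6.7]
finger_gap: 0.0005
gripper_force: 3.2
```

Request:
{"fn": "step_arm", "kwargs": {
  "steps": "0 0.001 -0.001 0;0 0.001 -0.002 0;0 0.001 -0.003 0;0 0.002 -0.004 0;0 0.002 -0.005 0;0 0.002 -0.006 0"
}}

```text
t: 7.17
eef_pos: [0.5232, 0.0842, 0.0377]
ee_rot: [3.14, -0.001, 1.514]
force: [0.2, 3.2, 4.2]
finger_gap: 0.0006
gripper_force: 1.8
```

Request:
{"fn": "step_arm", "kwargs": {
  "steps": "0 0 -0.001 0;0 0 -0.002 0;0 0 -0.003 0;0 0 -0.004 0;0 0 -0.005 0;0 0 -0.006 0;0 0 -0.007 0"
}}

```text
t: 7.75
eef_pos: [0.5223, 0.0828, 0.03]
ee_rot: [-3.141, 0.001, 1.514]
force: [0.2, 1.2, 1.7]
finger_gap: 0.0003
gripper_force: 0.4
```

Request:
{"fn": "step_arm", "kwargs": {
  "steps": "0 0 -0.001 0;0 0 -0.002 0;0 0 -0.003 0;0 0 -0.004 0;0 0 -0.004 0;0 0 -0.004 0;0 0 -0.004 0"
}}

```text
t: 8.33
eef_pos: [0.5226, 0.0833, 0.0264]
ee_rot: [3.142, 0.0, 1.514]
force: [0.3, 0.6, -0.4]
finger_gap: 0.0004
gripper_force: 0.0
```

```bash
python3 - <<'E'
from h import *
q,e=camera('side'); s=read_state(); print(s['t'],s['eef_pos'],s['force'])
P=pts('side',e,np.ones(e.shape,bool)); J=tojig([.5184,.0046,-.0565],P)
for c in [('side')]:
  for y in np.arange(-.045,.11,.01):
    m=(abs(J[:,0])<.017)&(abs(J[:,1]-y)<.005)&(P[:,2]>.025); print(round(y,3),m.sum(),np.round(np.percentile(P[m,2],[5,50,95]),3) if m.sum() else '')
cv2.imwrite('pics/c3.png',cv2.resize(q[150:240,190:310],(720,540),interpolation=cv2.INTER_NEAREST))
E
```

```text
8.3833 [0.52264325 0.08330115 0.02638187] [ 0.21384165 -0.63550224  0.27909337]
-0.045 0 
-0.035 15 [0.052 0.068 0.069]
-0.025 27 [0.045 0.065 0.069]
-0.015 28 [0.058 0.064 0.067]
-0.005 31 [0.056 0.06  0.064]
0.005 27 [0.053 0.056 0.059]
0.015 20 [0.052 0.054 0.056]
0.025 22 [0.05  0.052 0.054]
0.035 25 [0.044 0.048 0.052]
0.045 19 [0.04  0.044 0.046]
0.055 19 [0.038 0.041 0.086]
0.065 31 [0.035 0.041 0.111]
0.075 78 [0.033 0.064 0.48 ]
0.085 213 [0.028 0.083 0.121]
0.095 145 [0.062 0.155 0.201]
0.105 210 [0.144 0.183 0.239]
```

View pics/c3.png

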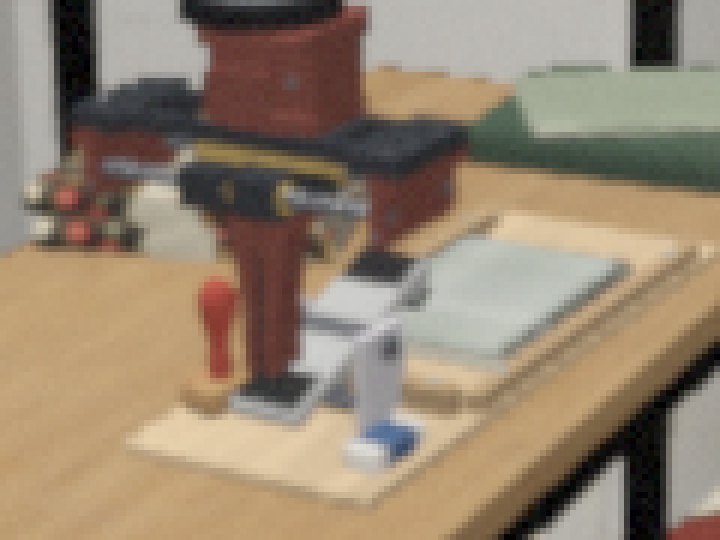

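Request:
{"fn": "step_arm", "kwargs": {
  "steps": "0 0 0.01 0;0 0 0.03 0;0 0 0.06 0;0 0 0.09 0;-0.001 -0.02 0.1 0;-0.003 -0.05 0.1 0;-0.005 -0.085 0.1 0;-0.007 -0.12 0.1 0;-0.009 -0.155 0.1 0;-0.011 -0.19 0.1 0;-0.013 -0.225 0.1 0;-0.015 -0.26 0.1 0;-0.017 -0.295 0.09 0;-0.0179 -0.318 0.07 0;-0.0179 -0.318 0.05 0;-0.0179 -0.318 0.03 0;-0.0179 -0.318 0.03 0;-0.0179 -0.318 0.03 0",
  "fingers": 0.3
}}

```text
t: 9.88
eef_pos: [0.5043, -0.2342, 0.0564]
ee_rot: [-3.14, -0.001, 1.514]
force: [0.5, 0.8, -0.1]
finger_gap: 0.0569
gripper_force: 0.0
```

```bash
python3 - <<'E'
from h import *
q,e=camera('side'); s=read_state(); print(s['t'],s['eef_pos'],s['force'],s['finger_gap'])
P=pts('side',e,np.ones(e.shape,bool)); p=[.5184,.0046,-.0565]; J=tojig(p,P)
for z in np.arange(.02,.16,.005):
    m=(abs(J[:,0])<.1)&(abs(J[:,1]+.235)<.025)&(abs(P[:,2]-z)<.0025); print(round(z,3),m.sum(),np.round(np.percentile(J[m],[5,95],axis=0),3).tolist() if m.sum() else '')
m=(abs(J[:,0])<.017)&(J[:,1]>-.04)&(J[:,1]<.02)&(P[:,2]>.03); print('jaw',np.polyfit(J[m,1],P[m,2],1))
cv2.imwrite('pics/c4.png',cv2.resize(q[130:230,200:330],(780,600),interpolation=cv2.INTER_NEAREST))
E
```

```text
9.9333 [ 0.50521047 -0.23428227  0.05735659] [0.47950416 0.38542854 0.62531506] 0.05670072563078646
0.02 20 [[-0.067, -0.252], [0.068, -0.212]]
0.025 0 
0.03 0 
0.035 0 
0.04 0 
0.045 0 
0.05 0 
0.055 0 
0.06 0 
0.065 0 
0.07 0 
0.075 2 [[0.031, -0.233], [0.034, -0.232]]
0.08 12 [[-0.038, -0.244], [0.035, -0.229]]
0.085 13 [[-0.039, -0.245], [0.033, -0.227]]
0.09 17 [[-0.037, -0.253], [0.036, -0.225]]
0.095 11 [[-0.037, -0.246], [0.033, -0.226]]
0.1 13 [[-0.038, -0.247], [0.034, -0.226]]
0.105 16 [[-0.039, -0.245], [0.035, -0.226]]
0.11 15 [[-0.039, -0.244], [0.033, -0.227]]
0.115 13 [[-0.039, -0.243], [0.035, -0.226]]
0.12 17 [[-0.04, -0.245], [0.038, -0.226]]
0.125 17 [[-0.041, -0.245], [0.038, -0.225]]
0.13 18 [[-0.041, -0.245], [0.041, -0.226]]
0.135 17 [[-0.04, -0.247], [0.04, -0.228]]
0.14 15 [[-0.043, -0.248], [0.035, -0.225]]
0.145 19 [[-0.041, -0.246], [0.039, -0.226]]
0.15 18 [[-0.045, -0.238], [0.04, -0.227]]
0.155 20 [[-0.053, -0.248], [0.048, -0.223]]
0.16 26 [[-0.081, -0.254], [0.073, -0.211]]
jaw [-0.20486707  0.05812072]
```

View pics/c4.png

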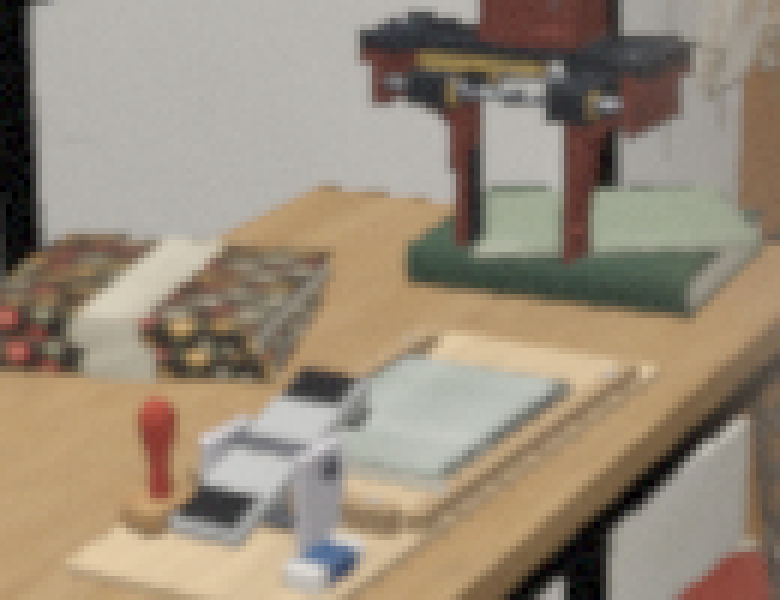

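Request:
{"fn": "step_arm", "kwargs": {
  "steps": "0 0 -0.01 0;0 0 -0.02 0;0 0 -0.03 0;0 0 -0.04 0;0 0 -0.048 0;0 0 -0.054 0;0 0 -0.058 0;0 0 -0.06 0;0 0 -0.061 0;0 0 -0.062 0;0 0 -0.063 0;0 0 -0.064 0;0 0 -0.065 0;0 0 -0.065 0"
}}

```text
t: 11.1
eef_pos: [0.5047, -0.2348, -0.0086]
ee_rot: [3.141, 0.0, 1.514]
force: [-0.1, 0.2, 0.3]
finger_gap: 0.0571
gripper_force: 0.0
```

```bash
python3 - <<'E'
from h import *
q,e=camera('side'); s=read_state(); print(s['t'],s['eef_pos'],s['force'],s['finger_gap'])
P=pts('side',e,np.ones(e.shape,bool)); p=[.5184,.0046,-.0565]; J=tojig(p,P)
for z in np.arange(.008,.05,.004):
    m=(abs(abs(J[:,0])-.035)<.012)&(abs(J[:,1]+.235)<.03)&(abs(P[:,2]-z)<.002); print(round(z,3),m.sum(),np.round(np.percentile(J[m],[5,95],axis=0),3).tolist() if m.sum() else '')
cv2.imwrite('pics/c5.png',cv2.resize(q[150:225,230:330],(800,600),interpolation=cv2.INTER_NEAREST))
E
```

```text
11.15 [ 0.5047507  -0.23471683 -0.00859649] [ 0.43552704 -0.08280781  0.18275751] 0.05735664387288295
0.008 21 [[-0.043, -0.262], [0.043, -0.231]]
0.012 9 [[-0.035, -0.243], [0.033, -0.205]]
0.016 16 [[-0.041, -0.243], [0.038, -0.206]]
0.02 12 [[-0.038, -0.246], [0.034, -0.226]]
0.024 11 [[-0.038, -0.247], [0.035, -0.226]]
0.028 13 [[-0.038, -0.249], [0.038, -0.226]]
0.032 8 [[-0.037, -0.249], [0.031, -0.227]]
0.036 13 [[-0.037, -0.247], [0.035, -0.225]]
0.04 12 [[-0.037, -0.25], [0.034, -0.226]]
0.044 11 [[-0.039, -0.247], [0.035, -0.228]]
0.048 9 [[-0.038, -0.246], [0.035, -0.227]]
```

View pics/c5.png

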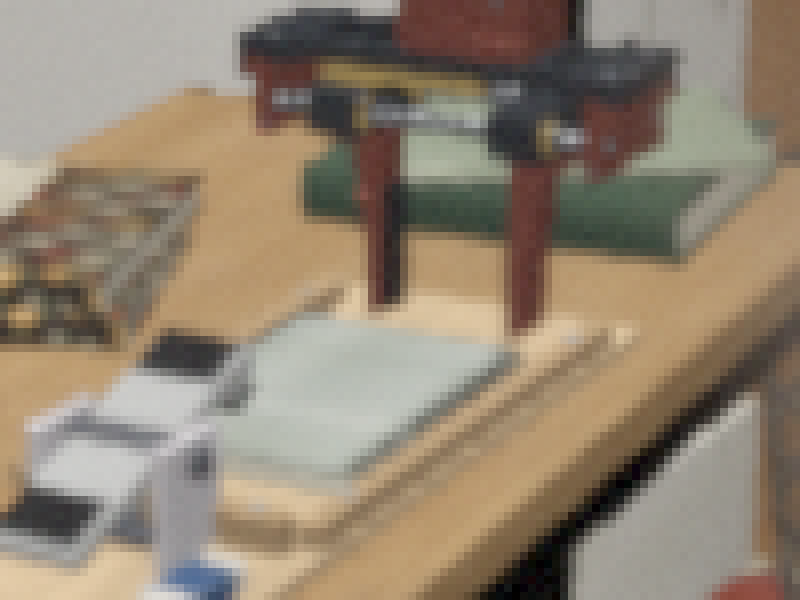

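Request:
{"fn": "step_arm", "kwargs": {
  "steps": "0.0002 0.003 0 0;0.0003 0.006 0 0;0.0005 0.009 0 0;0.0007 0.012 0 0;0.0008 0.014 0 0;0.0009 0.016 0 0;0.001 0.018 0 0;0.0011 0.02 0 0;0.0012 0.022 0 0;0.0014 0.024 0 0;0.0015 0.026 0 0;0.0016 0.028 0 0;0.0017 0.03 0 0;0.0018 0.032 0 0;0.0019 0.034 0 0;0.002 0.036 0 0"
}}

```text
t: 12.48
eef_pos: [0.5068, -0.1985, -0.0086]
ee_rot: [3.141, 0.0, 1.514]
force: [-0.3, -1.2, 0.0]
finger_gap: 0.0575
gripper_force: 0.4
```

Request:
{"fn": "step_arm", "kwargs": {
  "steps": "0.0001 0.002 0 0;0.0002 0.004 0 0;0.0003 0.006 0 0;0.0005 0.008 0 0;0.0006 0.01 0 0;0.0007 0.012 0 0;0.0008 0.014 0 0;0.0009 0.016 0 0;0.001 0.018 0 0;0.0011 0.02 0 0;0.0012 0.021 0 0;0.0012 0.022 0 0;0.0013 0.023 0 0"
}}

```text
t: 13.57
eef_pos: [0.508, -0.1757, -0.0086]
ee_rot: [-3.142, 0.0, 1.514]
force: [1.1, -0.2, 0.6]
finger_gap: 0.0571
gripper_force: 0.4
```

```bash
cat > nb.py <<'E'
from h import *
p=[.5184,.0046,-.0565]
s=read_state(); print(s['t'],s['eef_pos'],s['force'])
for c in ['side','top']:
    q,e=camera(c); o=outline_of(c,'notebook')
    P=pts(c,e,np.ones(e.shape,bool)); J=tojig(p,P)
    for x in (-.045,-.025,0,.025,.045):
        m=(abs(J[:,0]-x)<.006)&(P[:,2]>.0135)&(P[:,2]<.023)&(J[:,1]<-.02)&(J[:,1]>-.16); b=(abs(J[:,0]-x)<.006)&(P[:,2]<.0125)&(P[:,2]>.004)&(J[:,1]<.0)&(J[:,1]>-.16)
        print(c,x,'nb top y max',np.round(np.sort(J[m,1])[-3:],4),'bed y min',np.round(np.sort(J[b,1])[:3],4), 'z',np.round(np.median(P[m,2]),4))
    cv2.imwrite(f'pics/n_{c}_{s["t"]:.1f}.png',q)
E
python3 nb.py
```

```text
13.5667 [ 0.50802507 -0.17566982 -0.00864328] [ 1.07194389 -0.18233103  0.58483851]
side -0.045 nb top y max [-0.0297 -0.0285 -0.0258] bed y min [-0.1562 -0.1558 -0.1512] z 0.0155
side -0.025 nb top y max [-0.0275 -0.025  -0.0217] bed y min [] z 0.0155
side 0 nb top y max [-0.0478 -0.0454 -0.0408] bed y min [] z 0.0153
side 0.025 nb top y max [-0.0837 -0.08   -0.0772] bed y min [] z 0.0152
side 0.045 nb top y max [-0.1439 -0.1386 -0.1382] bed y min [] z 0.0152
top -0.045 nb top y max [-0.0241 -0.0205 -0.0204] bed y min [-0.141  -0.134  -0.1299] z 0.0176
top -0.025 nb top y max [-0.0235 -0.0234 -0.0232] bed y min [-0.129  -0.129  -0.1063] z 0.0172
top 0 nb top y max [-0.0449 -0.0414 -0.0412] bed y min [-0.1474 -0.1474 -0.1244] z 0.017
top 0.025 nb top y max [-0.0289 -0.0251 -0.0213] bed y min [-0.1466 -0.1239 -0.1238] z 0.0174
top 0.045 nb top y max [-0.0209 -0.0207 -0.0206] bed y min [-0.1536 -0.1383 -0.1347] z 0.017
```

Request:
{"fn": "step_arm", "kwargs": {
  "steps": "0 0.001 0 0;0.0001 0.002 0 0;0.0002 0.003 0 0;0.0002 0.004 0 0;0.0003 0.005 0 0;0.0003 0.0055 0 0;0.0003 0.006 0 0;0.0004 0.0065 0 0"
}}

```text
t: 14.43
eef_pos: [0.5084, -0.1692, -0.0086]
ee_rot: [3.142, 0.0, 1.514]
force: [0.5, -0.5, 0.5]
finger_gap: 0.057
gripper_force: 0.2
```

Request:
{"fn": "step_arm", "kwargs": {
  "steps": "0 0.0005 0 0;0 0.001 0 0;0.0001 0.0015 0 0;0.0001 0.002 0 0;0.0001 0.0025 0 0;0.0002 0.003 0 0"
}}

```text
t: 14.93
eef_pos: [0.5087, -0.167, -0.0086]
ee_rot: [3.141, 0.001, 1.513]
force: [-0.2, -4.8, -0.2]
finger_gap: 0.057
gripper_force: 2.1
```

Request:
{"fn": "step_arm", "kwargs": {
  "steps": "0 0.0005 0 0;0.0001 0.001 0 0;0.0001 0.0015 0 0;0.0001 0.0015 0 0;0.0001 0.0015 0 0;0.0001 0.0015 0 0"
}}

```text
t: 15.43
eef_pos: [0.5087, -0.1669, -0.0085]
ee_rot: [3.141, 0.002, 1.512]
force: [0.2, -7.8, -1.0]
finger_gap: 0.0572
gripper_force: 3.6
```

```bash
sed -i 's/J\[:,1\]<-.02)/J[:,1]<.012)/' nb.py; python3 nb.py; python3 - <<'E'
import cv2,numpy as np,glob
f=sorted(glob.glob('pics/n_top*'))[-1]; g=sorted(glob.glob('pics/n_side*'))[-1]
a=cv2.imread(f)[165:225,215:295];b=cv2.imread(g)[165:225,220:300]
cv2.imwrite('pics/c6.png',np.hstack([cv2.resize(i,(400,300),interpolation=2) for i in(a,b)]))
E
```

```text
15.4333 [ 0.50870662 -0.1668819  -0.00848751] [ 0.21415607 -7.81445345 -1.02672091]
side -0.045 nb top y max [0.011  0.0115 0.0118] bed y min [-0.1593 -0.1559 -0.1475] z 0.016
side -0.025 nb top y max [-0.0124 -0.0117  0.0091] bed y min [] z 0.0154
side 0 nb top y max [-0.0415  0.0098  0.0103] bed y min [-0.0994] z 0.0154
side 0.025 nb top y max [-0.0828 -0.081  -0.0769] bed y min [] z 0.0155
side 0.045 nb top y max [-0.1432 -0.14   -0.136 ] bed y min [] z 0.0156
top -0.045 nb top y max [0.002  0.0057 0.0093] bed y min [-0.1485 -0.1448 -0.1375] z 0.0177
top -0.025 nb top y max [-0.0009 -0.0007  0.0028] bed y min [-0.1441 -0.1404 -0.1367] z 0.0173
top 0 nb top y max [-0.0449 -0.0414 -0.0413] bed y min [-0.1399 -0.132  -0.1096] z 0.0176
top 0.025 nb top y max [-0.0062 -0.0025  0.0012] bed y min [-0.105  -0.0858 -0.0327] z 0.0171
top 0.045 nb top y max [0.0094 0.0096 0.0097] bed y min [-0.1272 -0.1007 -0.0739] z 0.0175
```

View pics/c6.png

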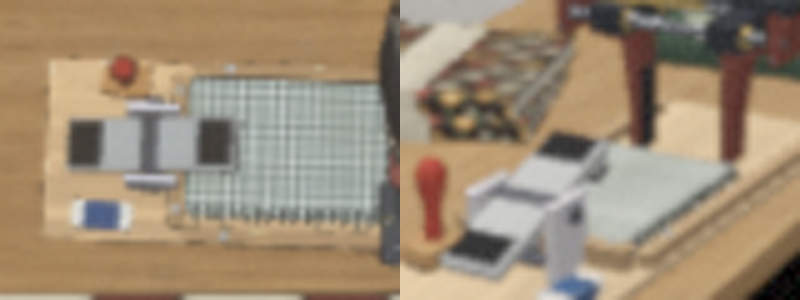

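Request:
{"fn": "step_arm", "kwargs": {
  "steps": "-0.0001 -0.002 0 0;-0.0003 -0.005 0 0;-0.0006 -0.01 0 0;-0.001 -0.018 0 0;-0.0014 -0.024 0.003 0;-0.0014 -0.024 0.02 0;-0.0014 -0.024 0.05 0;-0.0014 -0.024 0.085 0;-0.0014 -0.024 0.11 0"
}}

```text
t: 16.38
eef_pos: [0.5077, -0.1891, 0.1038]
ee_rot: [3.14, -0.0, 1.514]
force: [1.2, -1.0, 0.8]
finger_gap: 0.0576
gripper_force: 0.0
```

Request:
{"fn": "step_arm", "kwargs": {
  "steps": "0.001 0.01 0 0;0.002 0.035 0 0;0.0035 0.065 0 0;0.005 0.095 0 0;0.007 0.125 0 0;0.0085 0.15 0 0;0.009 0.162 -0.005 0;0.0095 0.1678 -0.02 0;0.0095 0.1678 -0.03 0;0.0095 0.1678 -0.038 0;0.0095 0.1678 -0.038 0;0.0095 0.1678 -0.038 0",
  "fingers": -1
}}

```text
t: 17.38
eef_pos: [0.5163, -0.0218, 0.0628]
ee_rot: [-3.14, 0.0, 1.513]
force: [-0.4, 0.6, 0.1]
finger_gap: 0.0004
gripper_force: 0.0
```

```bash
python3 - <<'E'
from h import *
p=[.5184,.0046,-.0565]
q,e=camera('side'); s=read_state(); T=s['eef_pos']; print(s['t'],T,s['force'],s['finger_gap'],tojig(p,T))
P=pts('side',e,np.ones(e.shape,bool)); J=tojig(p,P)
for z in np.arange(.055,.12,.005):
    m=(abs(J[:,0])<.03)&(abs(J[:,1]+.026)<.02)&(abs(P[:,2]-z)<.0025); print(round(z,3),m.sum(),np.round(np.percentile(J[m],[5,95],axis=0),3).tolist() if m.sum() else '')
E
```

```text
17.4333 [ 0.51683346 -0.02172308  0.06330641] [-0.03098337  0.60041654 -0.44606656] 0.000649303160239531 [-7.75781718e-05 -2.63695387e-02]
0.055 8 [[-0.019, -0.036], [0.011, -0.008]]
0.06 25 [[-0.019, -0.025], [0.018, -0.007]]
0.065 40 [[-0.017, -0.028], [0.018, -0.01]]
0.07 19 [[-0.017, -0.035], [0.018, -0.024]]
0.075 0 
0.08 0 
0.085 6 [[-0.01, -0.024], [0.006, -0.012]]
0.09 19 [[-0.01, -0.035], [0.007, -0.015]]
0.095 14 [[-0.009, -0.036], [0.009, -0.014]]
0.1 16 [[-0.01, -0.037], [0.008, -0.012]]
0.105 17 [[-0.01, -0.037], [0.009, -0.013]]
0.11 14 [[-0.01, -0.036], [0.007, -0.013]]
0.115 17 [[-0.011, -0.034], [0.008, -0.013]]
```

Request:
{"fn": "step_arm", "kwargs": {
  "steps": "0 0 -0.003 0;0 0 -0.006 0;0 0 -0.009 0;0 0 -0.011 0;0 0 -0.012 0;0 0 -0.013 0;0 0 -0.014 0;0 0 -0.015 0;0 0 -0.016 0;0 0 -0.017 0"
}}

```text
t: 18.27
eef_pos: [0.517, -0.0215, 0.0467]
ee_rot: [3.141, 0.001, 1.514]
force: [-1.5, -2.7, 5.8]
finger_gap: 0.0004
gripper_force: 3.1
```

Request:
{"fn": "step_arm", "kwargs": {
  "steps": "0 0 -0.001 0;0 0 -0.002 0;0 0 -0.003 0;0 -0.001 -0.004 0;0 -0.001 -0.005 0;0 -0.001 -0.006 0;0 -0.002 -0.007 0;0 -0.002 -0.008 0;0 -0.002 -0.009 0"
}}

```text
t: 19.02
eef_pos: [0.517, -0.023, 0.0373]
ee_rot: [3.141, 0.0, 1.514]
force: [-0.0, -2.0, 3.4]
finger_gap: 0.0003
gripper_force: 1.6
```

Request:
{"fn": "step_arm", "kwargs": {
  "steps": "0 0 -0.001 0;0 0 -0.002 0;0 0 -0.003 0;0 0 -0.004 0;0 0 -0.005 0;0 0 -0.006 0;0 0 -0.007 0;0 0 -0.008 0;0 0 -0.009 0;0 0 -0.01 0;0 0 -0.01 0"
}}

```text
t: 19.93
eef_pos: [0.5166, -0.0228, 0.027]
ee_rot: [-3.141, -0.0, 1.514]
force: [0.2, 1.0, 0.0]
finger_gap: 0.0005
gripper_force: 0.0
```

```bash
cat > rk.py <<'E'
from h import *
p=[.5184,.0046,-.0565]
for c in ('side','top'):
    q,e=camera(c); s=read_state(); P=pts(c,e,np.ones(e.shape,bool)); J=tojig(p,P)
    for lo,hi in((-.04,.015),(.05,.088)):
        m=(abs(J[:,0])<.016)&(J[:,1]>lo)&(J[:,1]<hi)&(P[:,2]>.025)&(P[:,2]<.075)
        if m.sum()>5: a=np.polyfit(J[m,1],P[m,2],1); print(c,lo,m.sum(),'slope',a[0].round(3),'z at -27/77',np.polyval(a,[-.027,.077]).round(4))
    cv2.imwrite(f'pics/rk_{c}_{s["t"]:.1f}.png',q)
print(s['t'],s['eef_pos'],s['force'])
E
python3 rk.py
```

```text
side -0.04 99 slope -0.058 z at -27/77 [0.0561 0.05  ]
side 0.05 50 slope 0.096 z at -27/77 [0.0519 0.062 ]
top 0.05 97 slope 0.241 z at -27/77 [0.0402 0.0652]
20.0333 [ 0.51674045 -0.0228268   0.02725794] [-0.65607457  0.27638354  0.62212801]
```

Request:
{"fn": "step_arm", "kwargs": {
  "steps": "0 -0.002 0 0;0 -0.003 -0.001 0;0 -0.004 -0.002 0;0 -0.004 -0.003 0;0 -0.004 -0.0035 0;0 -0.004 -0.004 0"
}}

```text
t: 20.53
eef_pos: [0.5168, -0.0269, 0.0233]
ee_rot: [-3.142, -0.0, 1.514]
force: [0.0, -0.3, -0.2]
finger_gap: 0.0002
gripper_force: 0.0
```

Request:
{"fn": "step_arm", "kwargs": {
  "steps": "0 0 -0.0005 0;0 0 -0.001 0;0 0 -0.0015 0;0 0 -0.002 0"
}}

```text
t: 20.87
eef_pos: [0.5169, -0.0268, 0.0213]
ee_rot: [3.142, -0.0, 1.514]
force: [-0.8, 0.2, 1.1]
finger_gap: 0.0004
gripper_force: 0.0
```

Request:
{"fn": "step_arm", "kwargs": {
  "steps": "0 0 -0.0003 0;0 0 -0.0006 0;0 0 -0.0009 0"
}}

```text
t: 21.12
eef_pos: [0.5169, -0.0269, 0.0204]
ee_rot: [3.142, -0.0, 1.514]
force: [0.2, -0.4, -0.8]
finger_gap: 0.0002
gripper_force: 0.0
```

Request:
{"fn": "step_arm", "kwargs": {
  "steps": "0 0 -0.0003 0;0 0 -0.0006 0;0 0 -0.0009 0"
}}

```text
t: 21.37
eef_pos: [0.5169, -0.0268, 0.0197]
ee_rot: [3.141, -0.0, 1.514]
force: [-0.2, -0.2, 4.1]
finger_gap: 0.0005
gripper_force: 1.9
```

Request:
{"fn": "step_arm", "kwargs": {
  "steps": "0 0 -0.0002 0;0 0 -0.0004 0;0 0 -0.0004 0"
}}

```text
t: 21.62
eef_pos: [0.517, -0.0268, 0.0196]
ee_rot: [3.141, 0.0, 1.514]
force: [-1.9, 0.7, 5.8]
finger_gap: 0.0004
gripper_force: 2.9
```

Request:
{"fn": "step_arm", "kwargs": {
  "steps": "0 0 -0.0003 0;0 0 -0.0006 0;0 0 -0.0008 0;0 0 -0.0008 0"
}}

```text
t: 21.95
eef_pos: [0.517, -0.0268, 0.0193]
ee_rot: [3.141, 0.0, 1.514]
force: [-4.0, -0.1, 12.9]
finger_gap: 0.0003
gripper_force: 6.2
```

Request:
{"fn": "step_arm", "kwargs": {
  "steps": "0 0 0.0002 0;0 0 0.0003 0;0 0 0.0003 0;0 0 0.0003 0;0 0 0.0003 0;0 0 0.0003 0;0 0 0.0003 0;0 0 0.0003 0"
}}

```text
t: 22.62
eef_pos: [0.517, -0.0268, 0.0194]
ee_rot: [3.141, 0.0, 1.514]
force: [-1.9, 1.0, 10.5]
finger_gap: 0.0003
gripper_force: 4.9
```

Request:
{"fn": "step_arm", "kwargs": {
  "steps": "0 0 0 0;0 0 0 0;0 0 0 0;0 0 0 0;0 0 0 0;0 0 0 0;0 0 0 0;0 0 0 0;0 0 0 0;0 0 0 0"
}}

```text
t: 23.45
eef_pos: [0.517, -0.0268, 0.0194]
ee_rot: [3.141, 0.0, 1.514]
force: [-2.6, -0.1, 9.3]
finger_gap: 0.0006
gripper_force: 4.9
```

About 10 N has been held for over 1.5 s. Next I release, lift clear and check.

Request:
{"fn": "step_arm", "kwargs": {
  "steps": "0 0 0.001 0;0 0 0.003 0;0 0 0.01 0;0 0 0.03 0;0 0 0.06 0;0 0 0.1 0;-0.01 -0.02 0.13 0;-0.02 -0.05 0.15 0;-0.04 -0.085 0.17 0;-0.05 -0.12 0.18 0;-0.06 -0.155 0.18 0;-0.07 -0.19 0.18 0;-0.08 -0.225 0.18 0;-0.09 -0.26 0.18 0;-0.09 -0.28 0.18 0;-0.09 -0.28 0.18 0;-0.09 -0.28 0.18 0"
}}

```text
t: 24.87
eef_pos: [0.4264, -0.3076, 0.1987]
ee_rot: [-3.142, -0.001, 1.511]
force: [-0.0, 1.0, 0.5]
finger_gap: 0.0007
gripper_force: 0.0
```

```bash
python3 rk.py; python3 nb.py | grep -v side; python3 - <<'E'
import cv2,numpy as np,glob
a=cv2.imread(sorted(glob.glob('pics/rk_top*'))[-1])[160:230,210:340];b=cv2.imread(sorted(glob.glob('pics/rk_side*'))[-1])[160:230,210:310]
cv2.imwrite('pics/c7.png',np.vstack([cv2.resize(a,(560,300),interpolation=2),cv2.resize(b,(560,300),interpolation=2)]))
E
```

```text
side -0.04 33 slope 0.237 z at -27/77 [0.0379 0.0625]
side 0.05 60 slope 0.132 z at -27/77 [0.0475 0.0612]
top -0.04 126 slope 0.191 z at -27/77 [0.0409 0.0607]
top 0.05 98 slope 0.259 z at -27/77 [0.0388 0.0657]
24.9667 [ 0.42722582 -0.30553568  0.19876936] [-0.12799885 -0.03232601 -0.24890264]
24.9667 [ 0.42722582 -0.30553568  0.19876936] [-0.12799885 -0.03232601 -0.24890264]
top -0.045 nb top y max [-0.0015  0.0022  0.0056] bed y min [-0.1527 -0.1448 -0.1447] z 0.0176
top -0.025 nb top y max [-0.0009 -0.0008  0.0026] bed y min [-0.1403 -0.0573 -0.0309] z 0.0176
top 0 nb top y max [-0.0415 -0.0413 -0.0412] bed y min [-0.1436 -0.1244 -0.1209] z 0.0171
top 0.025 nb top y max [-0.0025  0.0012  0.0048] bed y min [-0.12   -0.0557 -0.0443] z 0.0179
top 0.045 nb top y max [0.0055 0.0094 0.0097] bed y min [-0.1499 -0.1424 -0.1194] z 0.0179
```

View pics/c7.png

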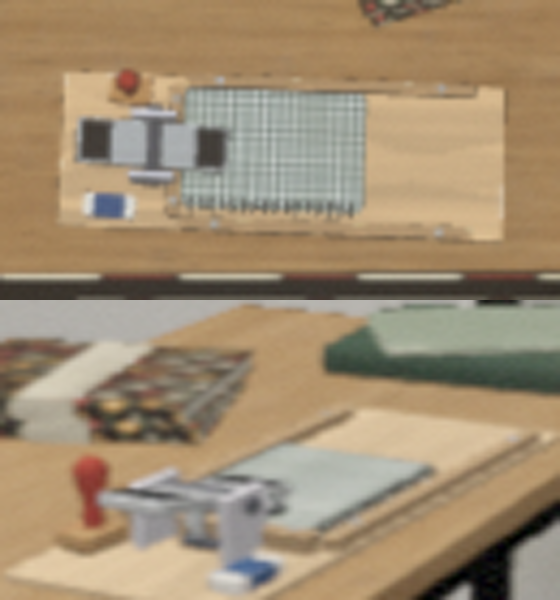

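```bash
python3 -c "from plant import sign_off; print(sign_off())"
```

```text
the job is handed in; nothing more can be done
None
```

The notebook is home and square against the stop, the clamp has snapped shut on its cover and been leaned on at about 10 N for over 1.5 s (one brief reading of 12.9 N just before), the stamp and eraser look unmoved in the last pictures, and the job is handed in at about 25 s.

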